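# Gauge the test barrels with the push rod

## Task

One of the two test barrels has the thin die at the bottom of its bore, the other the thick one. Use the push rod to drive a barrel's scraper plug down until it bottoms, with a firm push of more than 10 N held for a moment but never more than 30 N, and read the rod against the rim: the white ring is level with it on the thin die, the red ring on the thick one. Leave the rod standing fully home in the barrel with the thin die, let go of it, and leave everything else on the bench where it is.

Things in the scene. Friction and masses are not known exactly. Their poses are not given: they have to be found in the camera images.
- rod: push rod, upright, about 160 g, 125 mm long: steel stem 14 mm thick and 85 mm long with a chamfered foot, dark collar 30 mm wide (85 to 91 mm above the foot), black knob 22 mm wide (91 to 125 mm). Red ring 40 mm above the foot, white ring 54 mm above it. Stands at the start in the stand. Origin: centre of the foot, z along the rod to the knob
- rod_tip (a point): centre of the rod's foot (the rod's origin)
- rod_knob (a point): middle of the grip knob, 108 mm above the foot: grip here
- stand: grey plastic block, 70 x 70 x 40 mm high, fixed, with a bore 16 mm wide and 30 mm deep (floor 10 mm above the bench) in the middle of its top, in which the rod stands loosely. Origin: centre of the underside
- barrel_a: square steel block with blue side panels, 70 x 70 x 80 mm high, fixed, with a blind bore in the middle of its top. At the bottom lies a steel die, thin (4 mm) or thick (18 mm): each barrel holds one, which one varies and cannot be seen. On it the pushed rod's foot ends 26 mm (thin) or 40 mm (thick) above the bench. Origin: centre of the underside
- barrel_b: square steel block with blue side panels, 70 x 70 x 80 mm high, fixed, with a blind bore in the middle of its top. At the bottom lies a steel die, thin (4 mm) or thick (18 mm): each barrel holds one, which one varies and cannot be seen. On it the pushed rod's foot ends 26 mm (thin) or 40 mm (thick) above the bench. Origin: centre of the underside
- barrel_a_rim (a point): centre of barrel_a's bore mouth, in the plane of the top, 80 mm above the bench. Bore 16 mm wide with a 2 mm chamfer, 70 mm deep. In it, its top 13 to 33 mm below the rim at the start, sits a brass scraper plug 12 mm high that drags: 5 to 8 N push it down on to the die, and it stays where it is left
- barrel_b_rim (a point): centre of barrel_b's bore mouth, in the plane of the top, 80 mm above the bench. Bore 16 mm wide with a 2 mm chamfer, 70 mm deep. In it, its top 13 to 33 mm below the rim at the start, sits a brass scraper plug 12 mm high that drags: 5 to 8 N push it down on to the die, and it stays where it is left
- scraper_a: the brass scraper plug in barrel_a's bore, 13.6 mm wide, 12 mm high, slides up and down only; origin: centre of its underside (resting on the die: 14 mm above the bench on the thin, 28 mm on the thick)
- scraper_b: the same in barrel_b's bore
- weight_large: bystander: steel test weight with a knob, 64 mm wide, 60 mm high; origin under its centre
- weight_small: bystander: brass test weight with a knob, 48 mm wide, 46 mm high; origin under its centre
- pellet_jar: bystander: closed jar with a blue cap, 64 mm wide, 90 mm high; origin under its centre
- sample_cup: bystander: open aluminium cup, 70 mm wide, 60 mm high; origin under its centre
- brush: bystander: cleaning brush lying on the bench; origin under its middle
- spare_die: bystander: spare thick die, a dark steel cylinder 13 mm wide, 18 mm high; origin under its centre
- spare_scraper: bystander: spare brass scraper plug, 13.6 mm wide, 12 mm high; origin under its centre
Things that resemble listed ones, but are neither listed nor needed, are in the scene too. What is shaped like the rod but yellow is not meant.

How it is judged:
By the outcome, as a careful person would: the job done as asked, in the order asked, and still so for the second after the job is handed in, with the robot touching nothing.
It also fails if it takes over 72 s, if anything falls off the work surface, if the arm or the gripper's body presses on something with over 40 N, if the wrist force passes 120 N, or if a joint passes its speed limit or range.

## Robot

A 6-joint arm with a two-finger parallel gripper is mounted at the origin on the work surface. World frame = base frame: x ahead of the robot, y to its left, z up, the work surface at z = 0. Lengths are in m, angles in rad, forces in N, time in s.
With the tool pointing down it reaches from about 0.3 to 0.875 m from the base axis. Payload 6.4 kg.
Tool frame: the origin (TCP) lies midway between the tips of the shut fingers; the grasp point (between the pads) lies bot.pinch_z behind it (bot.pinch_z is the distance from the TCP to the grasp point, in m); y points along the fingers, x is the direction in which the jaws open and shut, and the axes are right-handed (so a half turn about y gives the same grasp; the last joint's range is limited). The gripper opens to 85 mm and grips with 20 to 120 N. Pads are 22 mm wide; open, the fingers measure 114 mm over their backs; the gripper's body (76 mm by 85 mm) begins 54 mm behind the grasp point. The pads swing forward as they close: fully open they stand 13 mm farther back than shut.
Start: joints at [-1.341, 0.181, 1.607, -0, 1.354, -0.206], TCP at [0.243, -0.521, 0.231] pointing down, gripper open.
Joint ranges: [-2.99, 2.99], [-0.89, 2.07], [0.3, 2.58], [-1.14, 4.28], [0, 2.63], [-3.12, 3.12]. Speed limits (rad/s): [2.57, 2.57, 3.01, 3.14, 3.14, 3.14].

## Interface

Orientations are given as a unit quaternion [x, y, z, w].
In Python, from workcell import bot, optics, ticket gives the robot as it stands.
- The arm moves only by the tool step_arm, never from a script. Its argument "moves" is a list of rows, each a list of 4 numbers: the shift along the tool's x, y, z in mm, then the turn about the tool's y in degrees. A call has 1 to 5 rows; each row shifts and turns the pose as measured when the row begins, along the tool's axes as they then stand; what a row does not reach is not made up. A row lasts 1/12 s, in which the tool goes at most 41.7 mm and 7.16 degrees, less where a joint would pass 70% of its speed; a pose out of reach is approached as far as the arm can. A call is refused whole if a number of a shift passes 41.7 or a number of a turn 7.16, either way. A call with a gripper value outside its range is refused whole. "gripper" is the finger opening in mm, from 0 to 85.4, set as the call begins (left out, the last holds). The fingers move at their own pace and stop on an object; "force" is the grip in N (left out, the last holds). Time passes only in rows, so rows that do not move let the fingers close. It gives the time, the measured TCP pose, the force and the opening at its end, in the units of the state.
- bot.sense(): the state, without advancing time (a new reading comes with each control period).
- optics.grab_frame(name): name is "side" or "top"; returns a dict with "image" (480x640x3 uint8, red, green, blue), "vfov" (degrees; the focal length in pixels is half the picture's height over the tangent of half this angle, whatever the lens; pixels are square), "cx", "cy" (the principal point, pixels), "k1" (the pictures are not rectified: a ray, as slopes to the right and down, at radius r is drawn at 1 + k1 r^2 times it, then the intrinsics apply), "R" (3x3) and "t" (3): a world point X has camera coordinates R X + t. Camera axes: x right, y down, z forward; pixel columns grow to the right and rows downward; lengths in m; the calibration is good to about 2 mm. A picture is of the moment at which its call begins. There is no depth.
- ticket.sign_off(): hands the job in, once; it reports no verdict.
The state is a dict: "time_s": time; "joints": joint angles; "joint_velocities": joint speeds; "effort": joint torques, N m; "tcp_pos": TCP position; "orientation": TCP orientation; "ft_force": force on the tool from outside, world axes, zero at the start; "wrist_torque": the same for the moment, N m; "grip_width": finger opening in m.
Only numpy, scipy, OpenCV 4.12 (cv2) and the standard library are available. Lean on these libraries where they do the work, as an engineer would, in place of code of your own. Each camera call takes 0.05 s, during which the arm holds its last target. There are 200 camera calls.

## Working session

There is one attempt and no reset: what is moved stays moved. The work goes in short steps, Python scripts to look and compute and a tool call to move; the robot and the scene stay as the last step left them, time stands still between calls to the robot, and variables do not carry over. Pictures are saved under pics/ and viewed, about 8 in all and at most 12, crops included, and the job is handed in when it is done.

Besides the shell and the picture viewer there is one more tool, called after "Emit:" as a command line: name --pt "numbers of a row" for each row, then --argument value for the rest. step_arm: Moves the arm, as the interface text tells. Its arguments: {"type":"object","properties":{"moves":{"type":"array","items":{"type":"array","items":{"type":"number"}}},"gripper":{"type":"number"},"force":{"type":"number"}},"required":["moves"]}

```bash
mkdir -p pics; cat > h.py <<'E'
import numpy as np, cv2
from workcell import bot, optics, ticket
def grab(n):
    f=optics.grab_frame(n); f['f']=240/np.tan(np.radians(f['vfov'])/2); return f
def save(f,name,box=None,s=1):
    im=cv2.cvtColor(f['image'],cv2.COLOR_RGB2BGR)
    if box: im=im[box[1]:box[3],box[0]:box[2]]
    cv2.imwrite('pics/'+name,cv2.resize(im,None,fx=s,fy=s,interpolation=cv2.INTER_CUBIC))
def K(f): return np.array([[f['f'],0,f['cx']],[0,f['f'],f['cy']],[0,0,1.]]),np.array([f['k1'],0,0,0.])
def ray(f,u,v):
    k,d=K(f); p=cv2.undistortPoints(np.array([[[u,v]]],float),k,d)[0,0]
    R=np.array(f['R']); return -R.T@f['t'],R.T@np.array([p[0],p[1],1])
def onz(f,u,v,z):
    c,d=ray(f,u,v); return c+d*(z-c[2])/d[2]
def proj(f,X):
    k,d=K(f); R=np.array(f['R'],float); return cv2.projectPoints(np.array(X,float).reshape(-1,3),cv2.Rodrigues(R)[0],np.array(f['t'],float),k,d)[0][:,0]
E
python3 - <<'E'
from h import *
for n in('top','side'):
    f=grab(n); save(f,n+'0.png'); print(n,f['f'],f['cx'],f['cy'],f['k1'],-np.array(f['R']).T@f['t'],np.array(f['R']).round(3).tolist())
print(bot.sense(),bot.pinch_z)
E
```

```text
top 517.8774660376843 316.49130162647157 250.0284300133936 -0.11371435875748068 [0.42933261 0.00675461 1.28283727] [[-0.001, -1.0, 0.005], [-0.994, 0.001, -0.11], [0.11, -0.005, -0.994]]
side 472.98680016137746 324.64050882517694 239.1358699336828 0.012889592224037428 [0.24213094 0.91275384 0.7140065 ] [[-0.948, -0.318, -0.025], [-0.148, 0.509, -0.848], [0.282, -0.8, -0.529]]
{'time_s': 0.1, 'joints': array([-1.34127967e+00,  1.81482141e-01,  1.60785596e+00,  6.86008804e-07,
        1.35380882e+00, -2.06285173e-01]), 'joint_velocities': array([-0.00094373, -0.00066332, -0.00156238,  0.00129222, -0.00118394,
       -0.00026969]), 'effort': array([ 3.08738536e-04, -4.45875478e+01, -3.52240241e+01, -3.51067802e-04,
        4.08230422e-03, -2.87581543e-05]), 'tcp_pos': array([ 0.24264263, -0.52077313,  0.23049074]), 'orientation': array([-0.59588261,  0.38047918, -0.37969341,  0.59665101]), 'ft_force': array([ 0.22712346, -0.05437632,  0.81100125]), 'wrist_torque': array([-0.00528267,  0.04613389, -0.00808265]), 'grip_width': 0.08560720790776488} 0.0187
```

View pics/top0.png

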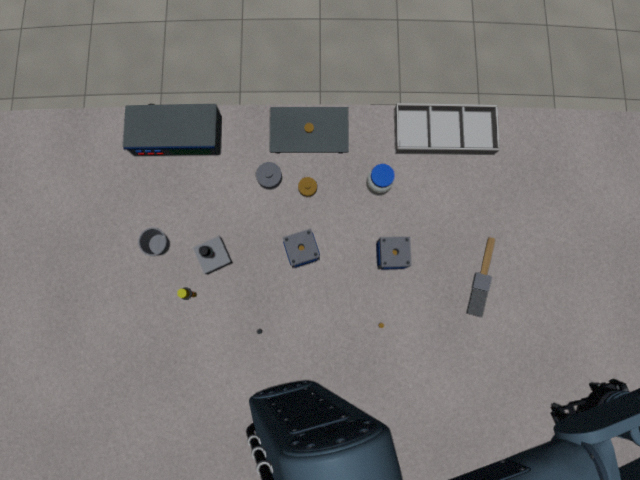

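View pics/side0.png

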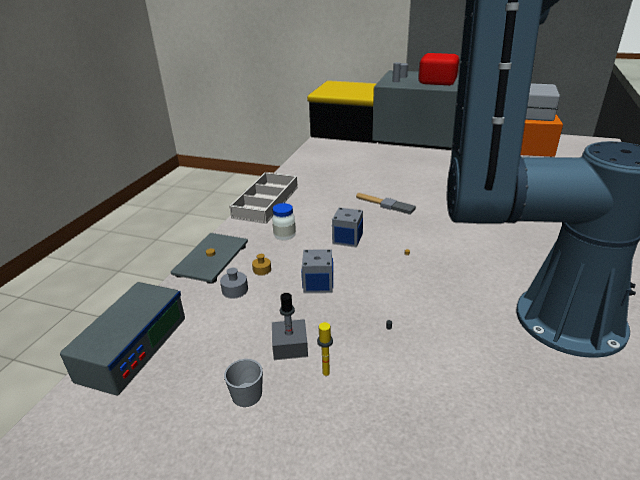

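The top view shows the rod knob near (206,252) in the stand and the yellow decoy at (183,293). The barrels are at (301,248) and (395,252), with bores in the middle. The side view shows the black-knobbed rod at (287,300) and the yellow one at (325,335). The black one is in the grey stand, so that is the rod. I'll confirm it in a crop and measure.

```bash
cat > m.py <<'E'
from h import *
from scipy.spatial.transform import Rotation as Ro
s=bot.sense(); print(Ro.from_quat(s['orientation']).as_matrix().round(3))
T=grab('top'); S=grab('side')
def tri(a,b):
    c1,d1=ray(T,*a); c2,d2=ray(S,*b); A=np.c_[d1,-d2]; q=np.linalg.lstsq(A,c2-c1,rcond=None)[0]
    p,r=c1+q[0]*d1,c2+q[1]*d2; return (p+r)/2,np.linalg.norm(p-r)
hsvT=cv2.cvtColor(T['image'],cv2.COLOR_RGB2HSV); hsvS=cv2.cvtColor(S['image'],cv2.COLOR_RGB2HSV)
def blobs(m,box,mn=5):
    x0,y0,x1,y1=box; n,l,st,c=cv2.connectedComponentsWithStats(m[y0:y1,x0:x1].astype(np.uint8))
    return [(st[i][4],(c[i]+[x0,y0]).round(2).tolist(),st[i][:4].tolist()) for i in range(1,n) if st[i][4]>=mn]
dark=T['image'].max(2)<45
print('knob top',blobs(dark,(190,230,240,275)))
print('knob side',blobs(S['image'].max(2)<40,(270,285,305,320)))
print('yellow',blobs((hsvT[...,1]>180)&(hsvT[...,2]>100)&(abs(hsvT[...,0].astype(int)-28)<6),(170,280,205,310)))
br=(hsvT[...,1]>90)&(abs(hsvT[...,0].astype(int)-17)<10)
for b in((280,225,325,272),(370,230,415,275)): print('bore top',blobs(br,b,3))
# barrel top faces: grey bright
for n,F,bx in(('T',T,(195,225,240,280)),('T',T,(280,225,325,272)),('T',T,(370,230,415,275))):
    x0,y0,x1,y1=bx; print(n,F['image'][y0:y1:4,(x0+x1)//2].tolist())
a=cv2.resize(cv2.cvtColor(T['image'],4)[225:310,170:290],None,fx=5,fy=5,interpolation=2)
b=cv2.resize(cv2.cvtColor(T['image'],4)[225:275,280:420],None,fx=4.28,fy=4,interpolation=2)
c=cv2.resize(cv2.cvtColor(S['image'],4)[200:350,265:375],None,fx=4,fy=4,interpolation=2)[:600]
cv2.imwrite('pics/c1.png',cv2.resize(np.vstack([a[:,:599],b[:,:599]]),(600,600)) if 0 else np.vstack([a[:400,:599],b[:,:599]]))
cv2.imwrite('pics/c2.png',c)
np.save('x.npy',0)
E
python3 m.py
```

```text
[[ 0.422 -0.     0.907]
 [-0.907  0.002  0.422]
 [-0.002 -1.     0.   ]]
knob top [(np.int32(92), [206.88, 251.87], [10, 17, 14, 10])]
knob side [(np.int32(187), [286.13, 302.25], [11, 8, 13, 19]), (np.int32(21), [287.86, 314.0], [11, 26, 13, 7])]
yellow [(np.int32(5), [184.4, 290.2], [14, 9, 2, 3]), (np.int32(9), [183.56, 295.44], [12, 13, 4, 5])]
bore top [(np.int32(22), [300.91, 247.09], [19, 20, 5, 5])]
bore top [(np.int32(18), [394.5, 251.78], [23, 20, 4, 5])]
T [[134, 128, 128], [136, 131, 131], [138, 134, 133], [119, 122, 128], [117, 118, 126], [117, 121, 126], [121, 123, 127], [116, 121, 125], [117, 120, 126], [117, 121, 127], [124, 124, 131], [57, 55, 58], [137, 131, 133], [135, 130, 130]]
T [[141, 133, 133], [135, 129, 131], [96, 99, 107], [97, 99, 108], [96, 97, 106], [75, 62, 41], [113, 92, 62], [93, 96, 105], [92, 95, 103], [78, 81, 87], [58, 59, 66], [137, 134, 132]]
T [[137, 131, 131], [132, 126, 128], [92, 95, 101], [93, 95, 103], [93, 98, 107], [100, 93, 90], [92, 93, 95], [94, 97, 104], [89, 94, 101], [70, 75, 85], [116, 115, 114], [138, 132, 131]]
```

View pics/c1.png

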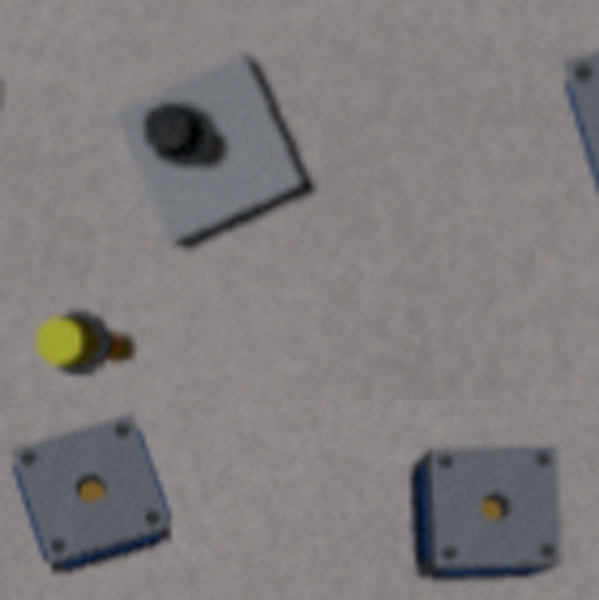

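View pics/c2.png

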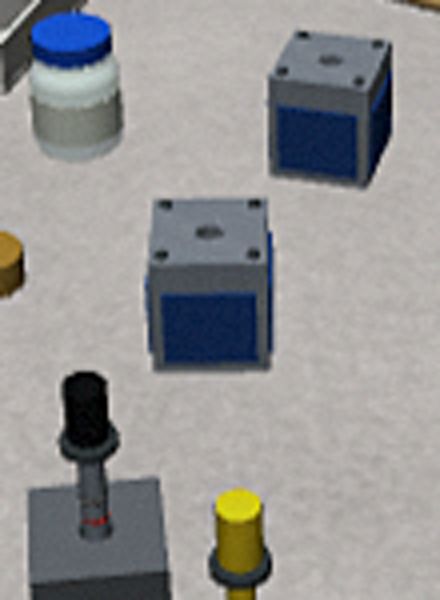

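Turn about tool y is yaw, because tool y points straight down. Crops confirm the black-knobbed rod with red and white rings in the grey stand is the one meant; the yellow one stands free on the bench. Next I'll measure positions from both views.

```bash
cat > m2.py <<'E'
from h import *
T=grab('top'); S=grab('side')
def comps(F,box,thr,s=6,ch=2,amin=.0,amax=60):
    x0,y0,x1,y1=box; im=cv2.resize(F['image'][y0:y1,x0:x1],None,fx=s,fy=s,interpolation=2)
    n,l,st,c=cv2.connectedComponentsWithStats((im[...,ch]<thr).astype(np.uint8))
    return [(round(st[i][4]/s/s,1),((c[i]+.5)/s-.5+[x0,y0]).round(2)) for i in range(1,n) if 2<st[i][4]/s/s<amax]
for n,F,bx in(('T1',T,(280,225,325,272)),('T2',T,(370,230,415,275)),('S1',S,(300,245,336,270)),('S2',S,(330,205,366,225))):
    for th in(88,75):
        print(n,th)
        for a,c in comps(F,bx,th): print('  ',a,c,(onz(F,*c,.08)*1000).round(1)[:2])
def tri(a,b):
    c1,d1=ray(T,*a); c2,d2=ray(S,*b); q=np.linalg.lstsq(np.c_[d1,-d2],c2-c1,rcond=None)[0]
    p,r=c1+q[0]*d1,c2+q[1]*d2; return ((p+r)*500).round(1),(np.linalg.norm(p-r)*1000).round(1)
print('knob top disc',onz(T,204.9,250.9,.135)*1e3, 'side knob mid',(onz(S,286.2,302.3,.118)*1e3).round(1))
print('knob top T',comps(T,(190,230,225,270),50,amax=300),'S',comps(S,(270,285,305,335),40,amax=400))
print('stand corners', [(onz(T,170+u/5,225+v/5,.04)*1e3).round(1)[:2].tolist() for u,v in((247,57),(308,187),(120,110),(180,242))])
print('yellow', tri((182.5,293),(324.7,326)), tri((182.5,293),(325,375)))
print('cup',onz(T,153,241,.06)*1e3)
E
python3 m2.py
```

```text
T1 88
   11.1 [308.22 232.1 ] [604.7  19.7]
   10.9 [286.19 239.08] [588.2  71.3]
   43.1 [300.75 246.61] [570.5  37.1]
   12.5 [315.13 253.97] [553.1   3.5]
   11.0 [293.12 261.07] [536.5  54.8]
T1 75
   6.2 [308.16 232.13] [604.6  19.8]
   6.4 [286.16 239.15] [588.1  71.3]
   34.8 [300.7  246.59] [570.5  37.2]
   7.6 [315.12 254.01] [553.    3.5]
   6.5 [293.08 261.07] [536.5  54.9]
T2 88
   11.2 [406.4  239.34] [ 587.5 -211.2]
   10.5 [383.61 239.92] [ 586.1 -157.3]
   43.4 [395.39 251.22] [ 559.4 -184.6]
   9.4 [384.57 262.86] [ 532.1 -158.7]
T2 75
   6.2 [406.45 239.35] [ 587.5 -211.4]
   5.8 [383.57 239.91] [ 586.1 -157.2]
   34.0 [395.33 251.19] [ 559.5 -184.5]
   6.9 [407.46 262.2 ] [ 533.5 -212.6]
   5.2 [384.64 262.87] [ 532.  -158.9]
S1 88
   5.8 [328.2  250.44] [555.5   1.6]
   5.7 [306.15 250.71] [606.8  17.9]
   12.1 [316.49 257.6 ] [572.6  39. ]
   6.3 [327.97 263.04] [539.3  52.7]
   6.5 [304.9  263.33] [590.8  69.2]
S1 75
   4.4 [306.22 250.66] [606.7  17.6]
   4.4 [328.21 250.38] [555.5   1.3]
   6.6 [316.13 257.56] [573.5  39. ]
   4.9 [328.   263.04] [539.2  52.7]
[... 336 characters left out ...]
97 210.56] [ 536.1 -214.9]
   38.8 [360.13 219.46] [ 520.1 -167.3]
   3.4 [335.18 217.35] [ 588.4 -159.9]
   3.0 [354.32 219.99] [ 534.4 -160.2]
knob top disc [554.55491085 250.46717153 135.        ] side knob mid [558.2 255.6 118. ]
knob top T [(np.float64(118.9), array([206.35, 251.71])), (np.float64(6.1), array([220.41, 267.04]))] S [(np.float64(187.7), array([286.15, 302.42])), (np.float64(21.2), array([287.57, 313.7 ])), (np.float64(5.1), array([290.09, 329.64]))]
stand corners [[600.3, 235.9], [536.9, 205.0], [574.5, 297.6], [510.3, 266.8]]
yellow (array([461.6, 302.4, 122.4]), np.float64(1.8)) (array([460.1, 327. ,  21.3]), np.float64(6.9))
cup [586.78145091 393.26870835  60.        ]
```

Emit:
step_arm --pt "-28 0 30 0" --pt "-28 0 30 0" --pt "-28 0 30 0" --pt "-28 0 30 0" --pt "-28 0 30 0" --gripper 60 --force 80

```text
time_s: 0.72
tcp_pos: [0.3181, -0.3321, 0.2289]
orientation: [0.594, -0.384, 0.383, -0.594]
ft_force: [0.6, -0.3, 0.9]
grip_width: 0.0601
```

Emit:
step_arm --pt "-28 0 30 0" --pt "-28 0 30 0" --pt "-28 0 30 0" --pt "-28 0 30 0" --pt "-28 0 30 0"

```text
time_s: 1.13
tcp_pos: [0.3965, -0.139, 0.2293]
orientation: [0.594, -0.384, 0.385, -0.593]
ft_force: [1.6, -0.0, 0.1]
grip_width: 0.0596
```

Emit:
step_arm --pt "-28 0 30 0" --pt "-28 0 30 0" --pt "-28 0 30 0" --pt "-28 0 30 0" --pt "-28 0 30 0"

```text
time_s: 1.55
tcp_pos: [0.4756, 0.0542, 0.2307]
orientation: [0.593, -0.382, 0.388, -0.593]
ft_force: [0.8, -0.4, 0.2]
grip_width: 0.06
```

Emit:
step_arm --pt "-29 0 31 0" --pt "-29 0 31 0" --pt "-29 0 31 0" --pt "-28 0 30 0" --pt "-22 0 24 0"

```text
time_s: 1.97
tcp_pos: [0.5516, 0.2415, 0.231]
orientation: [-0.593, 0.38, -0.387, 0.594]
ft_force: [-0.3, -0.3, -0.5]
grip_width: 0.0602
```

Emit:
step_arm --pt "0 0 0 0" --pt "0 0 0 0"

```text
time_s: 2.13
tcp_pos: [0.5524, 0.2482, 0.2299]
orientation: [-0.594, 0.378, -0.385, 0.596]
ft_force: [-0.3, -0.2, -0.5]
grip_width: 0.0609
```

```bash
cat > go.py <<'E'
import sys
from h import *
from scipy.spatial.transform import Rotation as Ro
s=bot.sense(); M=Ro.from_quat(s['orientation']).as_matrix(); t=np.array(eval(sys.argv[1]))
print(s['tcp_pos'].round(4),'tool delta mm',(M.T@(t/1000-s['tcp_pos'])*1000).round(1)); print(M.round(3).tolist())
E
python3 go.py "[556.7,250.2,200]"; python3 - <<'E'
from h import *
S=grab('side'); T=grab('top'); save(S,'s2.png',(230,180,390,360),3)
E
```

```text
[0.5524 0.2482 0.2299] tool delta mm [-0.2 29.9  4.5]
[[0.417, 0.009, 0.909], [-0.909, -0.003, 0.417], [0.006, -1.0, 0.007]]
```

View pics/s2.png

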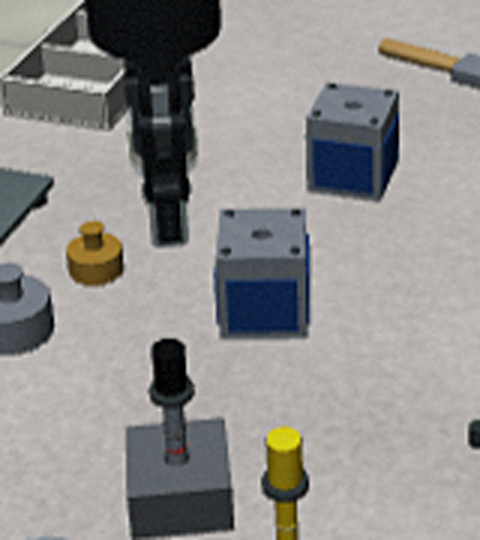

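Crop: fingers at (168,235) hang over the black knob at (169,360), with clear space around them. I'll correct 4.5 mm in tool z and descend.

Emit:
step_arm --pt "0 25 4.5 0" --pt "0 30 0 0" --pt "0 30 0 0" --pt "0 20 0 0" --pt "0 0 0 0"

```text
time_s: 2.65
tcp_pos: [0.5593, 0.2419, 0.1263]
orientation: [-0.591, 0.379, -0.39, 0.596]
ft_force: [-0.1, 0.4, -0.4]
grip_width: 0.0601
```

```bash
python3 go.py "[556.7,250.2,102]"
```

```text
[0.5593 0.2419 0.1263] tool delta mm [-8.9 24.2  0.6]
[[0.408, 0.017, 0.913], [-0.913, -0.003, 0.409], [0.009, -1.0, 0.015]]
```

Emit:
step_arm --pt "-9 10 0.5 0" --pt "0 10 0 0" --pt "0 0 0 0"

```text
time_s: 2.9
tcp_pos: [0.5569, 0.248, 0.107]
orientation: [-0.59, 0.38, -0.392, 0.595]
ft_force: [0.1, -0.6, -0.1]
grip_width: 0.0605
```

```bash
python3 go.py "[556.7,250.2,102]"
```

```text
[0.5569 0.248  0.107 ] tool delta mm [-2.2  4.9  0.6]
[[0.404, 0.019, 0.914], [-0.915, -0.003, 0.404], [0.01, -1.0, 0.016]]
```

Emit:
step_arm --pt "-2.2 5 0.5 0" --pt "0 0 0 0"

```text
time_s: 3.07
tcp_pos: [0.5575, 0.2504, 0.1032]
orientation: [-0.589, 0.379, -0.393, 0.596]
ft_force: [0.1, -0.1, -0.7]
grip_width: 0.0601
```

Emit:
step_arm --pt "0 0 0 0" --pt "0 0 0 0" --pt "0 0 0 0" --pt "0 0 0 0" --pt "0 0 0 0" --gripper 10 --force 90

```text
time_s: 3.48
tcp_pos: [0.5583, 0.2526, 0.106]
orientation: [-0.588, 0.379, -0.393, 0.598]
ft_force: [-0.2, 0.5, -1.3]
grip_width: 0.0197
```

```bash
python3 go.py "[556.7,250.2,202]"
```

```text
[0.5583 0.2526 0.106 ] tool delta mm [  2.3 -96.   -0.3]
[[0.405, 0.024, 0.914], [-0.914, 0.001, 0.405], [0.009, -1.0, 0.023]]
```

Emit:
step_arm --pt "0 0 0 0"

```text
time_s: 3.57
tcp_pos: [0.5582, 0.2527, 0.106]
orientation: [-0.588, 0.379, -0.393, 0.598]
ft_force: [0.0, 0.1, -0.0]
grip_width: 0.0199
```

```bash
for i in 1 2 3; do python3 go.py "[556.7,250.2,202]"; python3 -c "
from h import *
S=grab('side'); save(S,'s3.png',(250,250,330,370),5); print(bot.sense()['ft_force'],bot.sense()['grip_width'])"; done
```

```text
[0.5582 0.2527 0.106 ] tool delta mm [  2.5 -96.   -0.2]
[[0.405, 0.024, 0.914], [-0.914, 0.001, 0.405], [0.009, -1.0, 0.022]]
[0.10239358 1.27812426 0.12203554] 0.019717867584358683
[0.5582 0.2526 0.1059] tool delta mm [  2.4 -96.1  -0.2]
[[0.405, 0.024, 0.914], [-0.914, 0.001, 0.405], [0.009, -1.0, 0.022]]
[-0.86429275  1.7222768  -1.43713255] 0.01976200452411071
[0.5583 0.2526 0.106 ] tool delta mm [  2.3 -96.   -0.3]
[[0.405, 0.024, 0.914], [-0.914, 0.001, 0.405], [0.009, -1.0, 0.022]]
[-0.42658821  0.89238062 -1.97230408] 0.019764714376270417
```

View pics/s3.png

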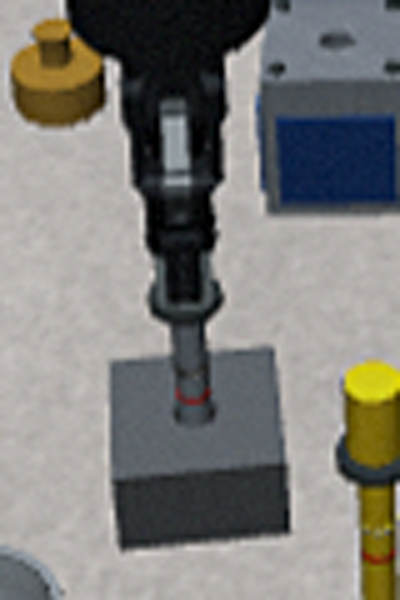

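Crop: the fingers hold the black knob just above the collar at (185,300), and the rod is centred. I'll lift it.

Emit:
step_arm --pt "0 -15 0 0" --pt "0 -25 0 0" --pt "0 -30 0 0" --pt "0 -25 0 0" --pt "0 -8 0 0"

```text
time_s: 4.13
tcp_pos: [0.5545, 0.2505, 0.2074]
orientation: [-0.59, 0.38, -0.392, 0.595]
ft_force: [0.8, 1.5, -1.5]
grip_width: 0.0194
```

```bash
python3 go.py "[571.8,36.3,205]"; python3 -c "
from h import *
print(bot.sense()['ft_force'],bot.sense()['grip_width'])"
```

```text
[0.5545 0.2505 0.2074] tool delta mm [202.9   3.2 -70.8]
[[0.404, 0.018, 0.915], [-0.915, -0.002, 0.404], [0.01, -1.0, 0.016]]
[ 0.80014806  1.46568606 -1.5140013 ] 0.019438542373819576
```

Emit:
step_arm --pt "30 0 -10 0" --pt "36 0 -13 0" --pt "36 0 -13 0" --pt "36 0 -13 0" --pt "32 0 -11 0"

```text
time_s: 4.55
tcp_pos: [0.5699, 0.0711, 0.2095]
orientation: [-0.59, 0.375, -0.39, 0.599]
ft_force: [0.4, 0.9, -1.4]
grip_width: 0.0196
```

```bash
python3 go.py "[571.8,36.3,205]"
```

```text
[0.5699 0.0711 0.2095] tool delta mm [ 32.4   4.6 -12.8]
[[0.415, 0.026, 0.91], [-0.91, -0.001, 0.415], [0.011, -1.0, 0.023]]
```

Emit:
step_arm --pt "28 4 -13 0" --pt "5 0 -2 0" --pt "0 0 0 0"

```text
time_s: 4.8
tcp_pos: [0.5697, 0.0252, 0.2031]
orientation: [-0.59, 0.377, -0.393, 0.596]
ft_force: [-0.0, 0.7, -1.7]
grip_width: 0.0193
```

```bash
python3 go.py "[569.3,36.3,205]"; python3 - <<'E'
from h import *
S=grab('side'); T=grab('top')
print(bot.sense()['tcp_pos'])
a=cv2.resize(cv2.cvtColor(S['image'],4)[180:300,275:355],None,fx=5,fy=5,interpolation=2)
b=cv2.resize(cv2.cvtColor(T['image'],4)[200:290,265:345],None,fx=5,fy=5,interpolation=2)
b=cv2.copyMakeBorder(b,0,150,0,0,0); cv2.imwrite('pics/s4.png',np.hstack([a,b])); np.savez('S4.npz',**S)
E
```

```text
[0.5697 0.0252 0.2031] tool delta mm [-10.2  -1.9   4.2]
[[0.408, 0.024, 0.913], [-0.913, -0.005, 0.408], [0.014, -1.0, 0.02]]
[0.56944739 0.02717512 0.20306513]
```

View pics/s4.png

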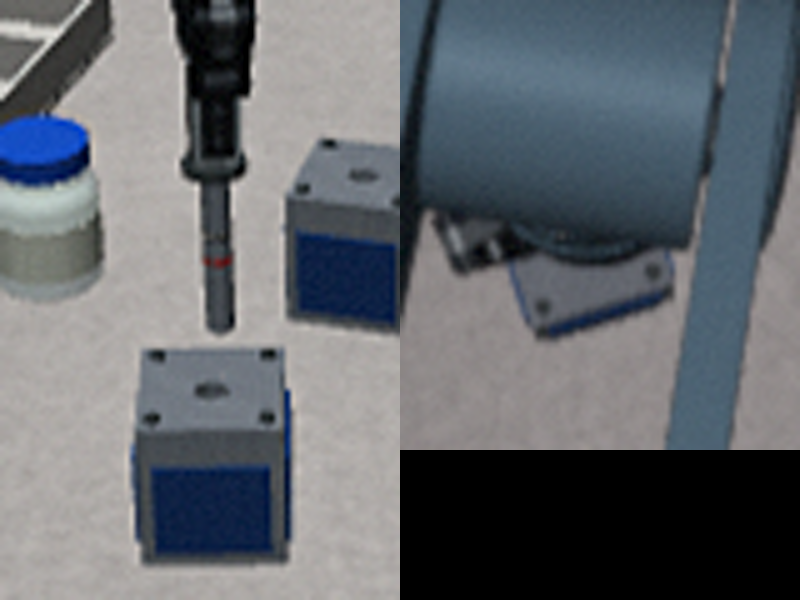

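Left crop (side view): the foot is at about (220,327) crop, above the barrel and a little off the bore at (211,390). Both rings are clear. Right crop (top view): the arm hides the bore. I'll work out the offset in the side view.

```bash
cat > foot.py <<'E'
from h import *
import sys
# red ring centroid and foot bottom in side view, using tcp height
def foot(off=96):
    S=grab('side'); s=bot.sense(); z=s['tcp_pos'][2]*1000
    from scipy.spatial.transform import Rotation as Ro
    M=Ro.from_quat(s['orientation']).as_matrix(); e=s['tcp_pos']+M[:,1]*off/1000
    p=proj(S,e)[0]; h=cv2.cvtColor(S['image'],cv2.COLOR_RGB2HSV).astype(int)
    x0,y0=int(p[0])-14,int(p[1])-45; w=h[y0:y0+75,x0:x0+28]
    m=(np.minimum(w[...,0],180-w[...,0])<8)&(w[...,1]>110)&(w[...,2]>60)
    v,u=np.nonzero(m); red=None
    if len(u): red=[u.mean()+x0,v.mean()+y0]
    r=s['tcp_pos']+M[:,1]*(off-41)/1000
    print('tcp',s['tcp_pos'].round(4),'F',s['ft_force'].round(1),'pred foot',(e*1e3).round(1),p.round(1),'red seen',red,len(u),'pred red',proj(S,r)[0].round(1))
    if red: print('red side xy',(onz(S,*red,r[2])*1e3).round(1),'pred',(r*1e3).round(1))
    return S
if __name__=='__main__':
    S=foot(); print('foot px->',(onz(S,318.7,245.0,bot.sense()['tcp_pos'][2]-.096)*1e3).round(1))
E
python3 foot.py
```

```text
tcp [0.5696 0.0281 0.2033] F [ 0.1  1.  -0.7] pred foot [571.9  27.7 107.4] [318.  245.5] red seen [np.float64(317.2), np.float64(232.8)] 5 pred red [317.8 230.8]
red side xy [569.2  36.6 148.4] pred [570.9  27.9 148.4]
foot px-> [571.   24.9 107.3]
```

Emit:
step_arm --pt "-7.5 5 4.5 0" --pt "0 6 0 0" --pt "0 0 0 0"

```text
time_s: 5.2
tcp_pos: [0.571, 0.0413, 0.1913]
orientation: [-0.591, 0.375, -0.39, 0.599]
ft_force: [-0.1, 0.4, -2.2]
grip_width: 0.0194
```

```bash
python3 foot.py; python3 go.py "[570.3,36.5,180]"
```

```text
tcp [0.5711 0.0416 0.1918] F [-0.5  0.2 -1.6] pred foot [573.4  41.4  95.8] [315.6 252.6] red seen [np.float64(315.7142857142857), np.float64(239.71428571428572)] 7 pred red [315.4 237.9]
red side xy [569.   48.6 136.8] pred [572.4  41.5 136.8]
foot px-> [577.3   8.   95.8]
[0.5711 0.0416 0.1918] tool delta mm [ 4.2 11.8 -3.1]
[[0.415, 0.025, 0.91], [-0.91, -0.002, 0.415], [0.012, -1.0, 0.022]]
```

Emit:
step_arm --pt "4.2 0 -2.8 0" --pt "0 0 0 0" --pt "0 0 0 0"

```text
time_s: 5.5
tcp_pos: [0.57, 0.0381, 0.1915]
orientation: [-0.591, 0.374, -0.389, 0.599]
ft_force: [-0.2, -0.8, -1.0]
grip_width: 0.0194
```

```bash
python3 foot.py; python3 go.py "[570.3,36.5,170]"
```

```text
tcp [0.57   0.038  0.1915] F [-0.5  0.5 -1.7] pred foot [572.3  37.8  95.5] [316.6 251.9] red seen [np.float64(316.42857142857144), np.float64(239.0)] 7 pred red [316.3 237.3]
red side xy [568.6  44.8 136.5] pred [571.3  37.9 136.5]
foot px-> [577.4   7.6  95.5]
[0.57   0.038  0.1915] tool delta mm [ 1.3 21.5 -0.8]
[[0.418, 0.024, 0.908], [-0.908, -0.002, 0.418], [0.012, -1.0, 0.021]]
```

Emit:
step_arm --pt "1.2 6 -0.8 0" --pt "0 6 0 0" --pt "0 3 0 0" --pt "0 3 0 0"

```text
time_s: 5.88
tcp_pos: [0.571, 0.0358, 0.173]
orientation: [-0.591, 0.373, -0.39, 0.599]
ft_force: [1.1, -0.3, -1.1]
grip_width: 0.0198
```

```bash
python3 foot.py|head -1; python3 go.py "[570.3,36.5,170]"|head -1
```

```text
tcp [0.5705 0.0358 0.1722] F [-0.3 -0.5 -2.5] pred foot [573.   35.6  76.3] [316.9 258.1] red seen [np.float64(316.625), np.float64(245.25)] 8 pred red [316.7 243.8]
[0.5705 0.0358 0.1722] tool delta mm [-0.7  2.2  0. ]
```

The predicted foot height is below the rim with no contact force, so the rod is in the bore mouth. I'll continue gently.

Emit:
step_arm --pt "0 3 0 0" --pt "0 3 0 0" --pt "0 3 0 0"

```text
time_s: 6.18
tcp_pos: [0.5709, 0.0356, 0.1625]
orientation: [-0.591, 0.374, -0.39, 0.599]
ft_force: [0.2, 0.1, -0.5]
grip_width: 0.0198
```

Emit:
step_arm --pt "0 3 0 0" --pt "0 3 0 0"

```text
time_s: 6.35
tcp_pos: [0.571, 0.0357, 0.1558]
orientation: [-0.591, 0.374, -0.39, 0.599]
ft_force: [0.0, -0.5, -1.4]
grip_width: 0.0196
```

Emit:
step_arm --pt "0 3 0 0" --pt "0 3 0 0"

```text
time_s: 6.52
tcp_pos: [0.5712, 0.0357, 0.1491]
orientation: [-0.591, 0.374, -0.39, 0.599]
ft_force: [0.4, -0.1, -2.0]
grip_width: 0.0196
```

```bash
python3 foot.py|head -1; python3 go.py "[570.3,36.5,170]"
```

```text
tcp [0.5711 0.0356 0.1487] F [ 0.5 -0.6 -2.2] pred foot [573.5  35.4  52.7] [317.  266.1] red seen [np.float64(316.3333333333333), np.float64(253.66666666666666)] 6 pred red [316.8 252.1]
[0.5711 0.0356 0.1487] tool delta mm [ -0.8 -21.4   0.1]
[[0.417, 0.025, 0.909], [-0.909, -0.003, 0.417], [0.013, -1.0, 0.022]]
```

Emit:
step_arm --pt "0 3 0 0" --pt "0 2 0 0"

```text
time_s: 6.73
tcp_pos: [0.5718, 0.0358, 0.1444]
orientation: [-0.591, 0.373, -0.39, 0.599]
ft_force: [-1.4, 0.2, 3.2]
grip_width: 0.0196
```

Emit:
step_arm --pt "0 2 0 0" --pt "0 2 0 0"

```text
time_s: 6.9
tcp_pos: [0.572, 0.0359, 0.1409]
orientation: [-0.591, 0.373, -0.39, 0.6]
ft_force: [-1.9, 1.8, 3.3]
grip_width: 0.0196
```

Emit:
step_arm --pt "0 2 0 0" --pt "0 2 0 0"

```text
time_s: 7.07
tcp_pos: [0.572, 0.036, 0.1369]
orientation: [-0.591, 0.373, -0.39, 0.6]
ft_force: [-1.3, 0.5, 2.3]
grip_width: 0.0196
```

Emit:
step_arm --pt "0 2 0 0"

```text
time_s: 7.15
tcp_pos: [0.572, 0.036, 0.1348]
orientation: [-0.591, 0.373, -0.39, 0.6]
ft_force: [-1.8, 1.1, 4.1]
grip_width: 0.0201
```

Emit:
step_arm --pt "0 2 0 0"

```text
time_s: 7.23
tcp_pos: [0.572, 0.0359, 0.1327]
orientation: [-0.591, 0.373, -0.39, 0.599]
ft_force: [-1.5, -0.2, 2.6]
grip_width: 0.02
```

Emit:
step_arm --pt "0 2 0 0"

```text
time_s: 7.32
tcp_pos: [0.572, 0.0359, 0.1304]
orientation: [-0.591, 0.373, -0.39, 0.599]
ft_force: [-1.0, 0.8, 2.9]
grip_width: 0.0197
```

Emit:
step_arm --pt "0 2 0 0" --pt "0 2 0 0"

```text
time_s: 7.48
tcp_pos: [0.572, 0.036, 0.1259]
orientation: [-0.591, 0.373, -0.39, 0.599]
ft_force: [-2.5, 1.0, 3.3]
grip_width: 0.0197
```

Emit:
step_arm --pt "0 1.5 0 0"

```text
time_s: 7.57
tcp_pos: [0.572, 0.0359, 0.1241]
orientation: [-0.591, 0.373, -0.39, 0.599]
ft_force: [-2.7, 0.7, 3.0]
grip_width: 0.0199
```

Emit:
step_arm --pt "0 1.5 0 0"

```text
time_s: 7.65
tcp_pos: [0.572, 0.0359, 0.1224]
orientation: [-0.591, 0.374, -0.39, 0.599]
ft_force: [-3.1, -0.2, 2.7]
grip_width: 0.0198
```

Emit:
step_arm --pt "0 1 0 0"

```text
time_s: 7.73
tcp_pos: [0.5724, 0.0359, 0.1217]
orientation: [-0.591, 0.373, -0.39, 0.6]
ft_force: [-2.8, 0.9, 11.8]
grip_width: 0.0199
```

It bottoms at a TCP of 121.7 mm, so the foot is at about 26 mm: the thin die. Now a firm held push.

Emit:
step_arm --pt "0 1.1 0 0" --pt "0 1.1 0 0"

```text
time_s: 7.9
tcp_pos: [0.5735, 0.0362, 0.1216]
orientation: [-0.59, 0.373, -0.39, 0.6]
ft_force: [-5.4, 1.3, 11.7]
grip_width: 0.0199
```

Emit:
step_arm --pt "0 0.6 0 0"

```text
time_s: 7.98
tcp_pos: [0.5734, 0.0363, 0.1217]
orientation: [-0.591, 0.373, -0.39, 0.6]
ft_force: [-4.4, 0.1, 6.2]
grip_width: 0.0194
```

Emit:
step_arm --pt "0 1.4 -0.4 0" --pt "0 1.4 -0.4 0"

```text
time_s: 8.15
tcp_pos: [0.5735, 0.0362, 0.1216]
orientation: [-0.59, 0.372, -0.391, 0.6]
ft_force: [-5.4, 2.6, 13.4]
grip_width: 0.0193
```

Emit:
step_arm --pt "0 1.5 -0.2 0" --pt "0 1.5 -0.2 0" --pt "0 1.5 -0.2 0" --pt "0 1.5 -0.2 0"

```text
time_s: 8.48
tcp_pos: [0.5737, 0.0363, 0.1216]
orientation: [-0.59, 0.372, -0.391, 0.601]
ft_force: [-7.0, 0.9, 14.2]
grip_width: 0.0197
```

```bash
python3 - <<'E'
from foot import *
for i in range(2):
    S=foot()
save(S,'s5.png',(275,200,355,300),6)
c=[571.8,36.3]
d=np.array(c)-[242,913]; d/=np.linalg.norm(d); print(d)
# expected full-frame rows at near rim edge / ring front for thin: white ring z=.08
for z in(.066,.08,.094): print(z,proj(S,[.5730-d[0]*.007,.0352-d[1]*.007,z])[0].round(1))
E
```

```text
tcp [0.5737 0.0363 0.1216] F [-6.9  1.2 14.6] pred foot [576.6  36.2  25.6] [316.1 275.1] red seen None 0 pred red [316.  261.4]
tcp [0.5737 0.0363 0.1216] F [-6.9  0.3 13.7] pred foot [576.6  36.2  25.6] [316.1 275.1] red seen None 0 pred red [316.  261.4]
[ 0.35209433 -0.93596452]
0.066 [317.1 263.2]
0.08 [316.9 258.4]
0.094 [316.7 253.5]
```

View pics/s5.png

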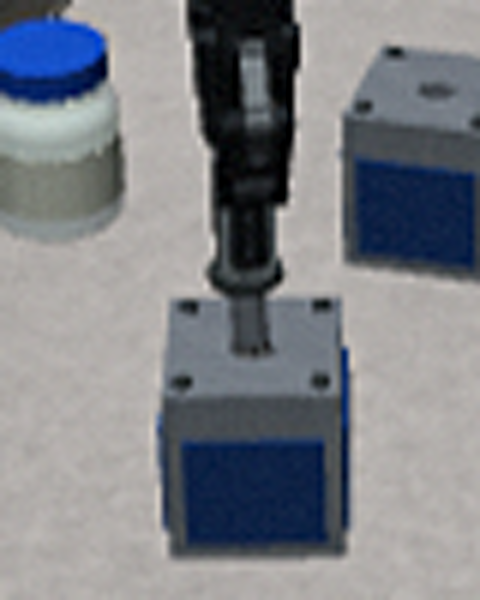

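Crop: the red ring is hidden in the bore and the rim meets the stem at (255,350), about where the white ring belongs. The collar is at (245,275), about 31 mm above the rim. All of this fits the thin die. The push of about 14 N was held for 0.7 s. I'll relax, release and retreat upward.

Emit:
step_arm --pt "0 0 -0.5 0" --pt "0 0 0 0"

```text
time_s: 8.75
tcp_pos: [0.5726, 0.0361, 0.1218]
orientation: [-0.59, 0.372, -0.39, 0.601]
ft_force: [-1.4, 1.0, 0.7]
grip_width: 0.0199
```

Emit:
step_arm --pt "0 0 0 0" --pt "0 0 0 0" --pt "0 0 0 0" --pt "0 0 0 0" --gripper 60

```text
time_s: 9.08
tcp_pos: [0.5737, 0.0358, 0.1209]
orientation: [-0.59, 0.371, -0.391, 0.601]
ft_force: [-0.6, 0.7, 0.5]
grip_width: 0.0599
```

Emit:
step_arm --pt "0 -10 0 0" --pt "0 -20 0 0" --pt "0 -30 0 0" --pt "0 -30 0 0" --pt "0 -30 0 0"

```text
time_s: 9.5
tcp_pos: [0.5651, 0.0365, 0.238]
orientation: [-0.592, 0.377, -0.386, 0.598]
ft_force: [-0.4, 0.1, -0.4]
grip_width: 0.0603
```

Emit:
step_arm --pt "0 -5 -40 0" --pt "0 -5 -40 0" --pt "0 0 -40 0" --pt "0 0 -30 0" --pt "0 0 0 0"

```text
time_s: 9.92
tcp_pos: [0.4313, -0.0286, 0.2581]
orientation: [-0.59, 0.367, -0.393, 0.602]
ft_force: [0.7, 0.2, 0.2]
grip_width: 0.0601
```

```bash
python3 - <<'E'
from h import *
S=grab('side'); T=grab('top'); s=bot.sense(); print(s['tcp_pos'],s['ft_force'],s['time_s'])
d=np.array([.352,-.936])
# knob top centre expected if foot at 26: z=.151 ; thick/unseated .165
for z in(.151,.157,.165): print(z,proj(S,[.573,.0352,z])[0].round(1),proj(T,[.5706,.0373,z])[0].round(1))
a=cv2.resize(cv2.cvtColor(S['image'],4)[190:300,275:355],None,fx=5,fy=5,interpolation=2)
b=cv2.resize(cv2.cvtColor(T['image'],4)[200:310,265:345],None,fx=5,fy=5,interpolation=2)
cv2.imwrite('pics/s6.png',np.hstack([a,b])); save(S,'s7.png')
E
```

```text
[ 0.43459315 -0.02802781  0.25882942] [ 0.67437838 -0.25049555 -0.87556143] 10.0167
0.151 [315.8 231.3] [299.9 242.8]
0.157 [315.7 229.1] [299.8 242.4]
0.165 [315.6 226.1] [299.7 242. ]
```

View pics/s6.png

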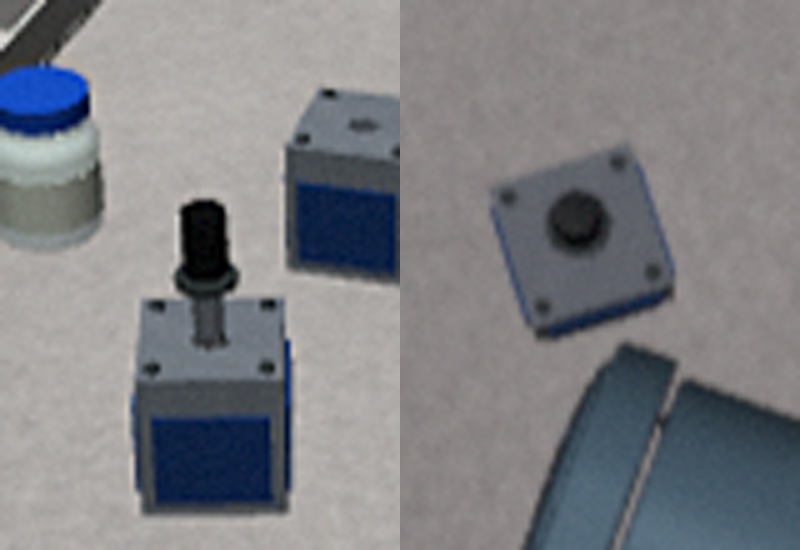

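View pics/s7.png

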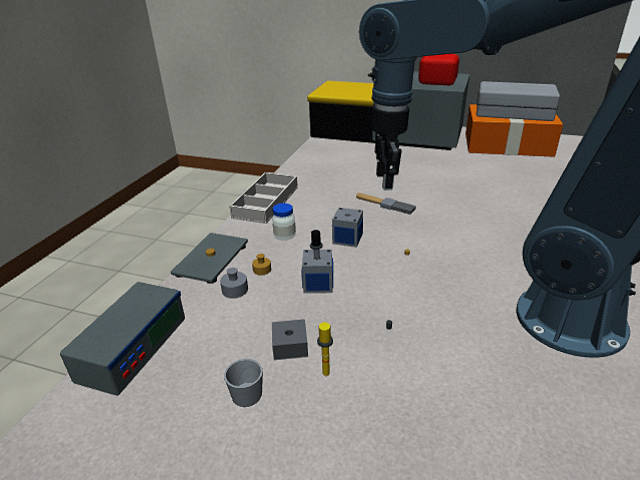

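The knob top is at about (315,231) in the side view; (315.8,231.3) was predicted for the thin die, against row 226 for the thick. The rod stands alone, the arm is clear and nothing else has moved.

```bash
python3 -c "
from h import *
print(ticket.sign_off())"
```

```text
the job is handed in; nothing more can be done
None
```

The rod is standing fully home in the barrel nearer the stand, which has the thin die, and the gripper has let go. I handed the job in at about 10 s on the robot's clock. I never touched the second barrel, because the first one tried turned out to be the thin one.

- **Depth:** the plug bottomed with the rod's foot at about 25.7 mm above the bench; 26 mm is the thin die and 40 mm the thick. This assumes the rod stood on the stand's floor when I gripped it.
- **Push:** the gauge showed about 14 N at the wrist, held for about 0.7 s. The highest reading was 14.6 N along the rod, with about 7 N sideways from a slight tool tilt (about 1.7°).
- **Rings:** the red ring was hidden in the bore, and the rim met the stem about where the white ring belongs. I could not make out the white ring itself at this picture size.
- **After release:** the knob top in the side view matched the thin-die height (row 231 seen, 231 predicted, 226 for the thick). The arm was clear, and the bystanders looked unmoved.
- **Disagreement:** the two cameras placed the barrels about 3 mm apart, so I used the average. The rod entered the bore without catching.

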